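Put the library stamps back in order of size

ROBOT

A 7-joint arm with a two-finger parallel gripper is mounted at the origin on the work surface. World frame = base frame: x ahead of the robot, y to its left, z up, the work surface at z = 0. Lengths are in m, angles in degrees, forces in N, time in s.
With the tool pointing down it reaches from about 0.425 to 0.95 m from the base axis. Payload 16.7 kg.
Tool frame: the origin (TCP) lies on the centre line of the jaws, within the pads' length; the fingertips stand 17 mm ahead of it and the grasp point (between the pads) lies 2 mm behind it (ctrl.tcp_to_tips is the distance from the TCP to the fingertips, in m); z points along the fingers, y is the line along which they close (so a half turn about z gives the same grasp; the last joint's range is limited). The gripper opens to 94 mm and grips with 3 to 60 N. Pads are 16 mm wide; open, the fingers measure 119 mm over their backs; the gripper's body (75 mm by 177 mm) begins 78 mm behind the grasp point.
Start: joints at [61.851, 24.414, 4.234, 92.017, -1.954, 63.644, -3.845], TCP at [0.226, -0.636, 0.222] pointing down, gripper open.
Joint ranges: [-163.25, 163.25], [-28.42, 122.38], [-70.27, 78.77], [12.13, 141.07], [-58.53, 238.53], [9.26, 117.41], [-156.51, 156.51]. Speed limits (degrees/s): [108.29, 108.29, 136.94, 136.94, 172.46, 172.46, 172.46].

INTERFACE

Orientations are given as a 3x3 rotation matrix whose columns are the frame's x, y, z axes.
In Python, from workcell import ctrl gives the robot as it stands.
- The arm moves only by the tool carry_out, never from a script. Its argument "moves" is a list of rows, each a list of 3 entries, a list of its own where there are three numbers: the turn, a rotation vector about the world's x, y, z in units of 5 degrees (1.0 is 5 degrees), then the shift along the world's x, y, z in units of 0.02 m (1.0 is 0.02 m), then the opening, from -1 (shut) to 1 (fully open). A call has 1 to 20 rows; each row shifts and turns the commanded pose from where the row before left it; what a row does not reach is not made up. A row lasts 1/8 s, in which the tool goes at most 62.5 mm and 10.7 degrees, less where a joint would pass 70% of its speed; a pose out of reach is approached as far as the arm can. A call with a number of a shift or a turn outside -1 to 1 is refused whole. A call with a gripper value outside its range is refused whole. The fingers move at their own pace and stop on an object; the grip force is fixed at half the most. Time passes only in rows, so rows that do not move let the fingers close. It gives the time, the measured TCP pose, the force, the opening and the grip force at its end, in the units of the state.
- ctrl.observe(): the state, without advancing time (a new reading comes with each control period).
- ctrl.capture(name): name is "side" or "top"; returns the picture (400x640x3 uint8, red, green, blue); there is no depth.
- ctrl.calibration(name): a dict with "mtx" (3x3 intrinsics, pixels), "D" ([k1, k2, p1, p2, k3] as OpenCV has them; the pictures are not rectified), "eye" and "attitude" of the camera in the world. Camera axes: x right, y down, z forward; pixel columns grow to the right and rows downward; lengths in m; the calibration is good to about 2 mm. A picture is of the moment at which its call begins. calibration takes no time and is no camera call.
- ctrl.job_done(): hands the job in; it is judged then, once.
The state is a dict: "time_s": time; "joint_pos": joint angles; "joint_velocities": joint speeds; "joint_efforts": joint torques, N m; "ee_pos": TCP position; "eef_rot": TCP orientation; "wrist_force": force on the tool from outside, world axes, zero at the start; "ft_torque": the same for the moment, N m; "opening": opening from 0.0 (shut) to 1.0 (fully open); "grasp_force": force on a finger pad.
Only numpy, scipy, OpenCV 4.12 (cv2) and the standard library are available. Lean on these libraries where they do the work, as an engineer would, in place of code of your own. Each camera call takes 0.05 s, during which the arm holds its last target. There are 200 camera calls.

TASK

Stand the four rubber stamps in order of size on the row of cork squares, one upright in the middle of each square: the smallest on the square next to the ink pad, then bigger and bigger towards the dish of paper clips. Do not tip a stamp over on the way, and leave the ink pad and the dish where they are.

Things in the scene. Friction and masses are not known exactly. Their poses are not given: they have to be found in the camera images.
- stamp_small: smallest of four rubber stamps, loose, upright: pale square wooden mount 26 x 26 mm, 19 mm high with its rubber, brown turned wooden handle; 62 mm tall in all. The handle's top is a round grip 22 mm across, straight-sided from 37 to 58 mm above the underside. Origin: centre of the underside; z up along the handle; x, y parallel to the mount's sides
- stamp_medium: second smallest of four rubber stamps, loose, upright: pale square wooden mount 36 x 36 mm, 19 mm high with its rubber, brown turned wooden handle; 78 mm tall in all. The handle's top is a round grip 25 mm across, straight-sided from 53 to 74 mm above the underside. Origin: centre of the underside; z up along the handle; x, y parallel to the mount's sides
- stamp_large: second largest of four rubber stamps, loose, upright: pale square wooden mount 46 x 46 mm, 19 mm high with its rubber, brown turned wooden handle; 94 mm tall in all. The handle's top is a round grip 28 mm across, straight-sided from 69 to 90 mm above the underside. Origin: centre of the underside; z up along the handle; x, y parallel to the mount's sides
- stamp_largest: largest of four rubber stamps, loose, upright: pale square wooden mount 56 x 56 mm, 19 mm high with its rubber, brown turned wooden handle; 110 mm tall in all. The handle's top is a round grip 31 mm across, straight-sided from 85 to 106 mm above the underside. Origin: centre of the underside; z up along the handle; x, y parallel to the mount's sides
- rest_a: one of four equal cork squares, 64 x 64 x 5 mm, fixed in a straight row a, b, c, d, 85 mm apart (centres), on a dark wooden board 350 x 90 x 10 mm; an end of the row. Origin: centre of its underside, on the board's top, 10 mm above the table; its upper face is at z = +5 mm; y runs along the row from rest_d to rest_a, x across it
- rest_b: one of four equal cork squares, 64 x 64 x 5 mm, fixed in a straight row a, b, c, d, 85 mm apart (centres), on a dark wooden board 350 x 90 x 10 mm; an inner one. Origin: centre of its underside, on the board's top, 10 mm above the table; its upper face is at z = +5 mm; y runs along the row from rest_d to rest_a, x across it
- rest_c: one of four equal cork squares, 64 x 64 x 5 mm, fixed in a straight row a, b, c, d, 85 mm apart (centres), on a dark wooden board 350 x 90 x 10 mm; an inner one. Origin: centre of its underside, on the board's top, 10 mm above the table; its upper face is at z = +5 mm; y runs along the row from rest_d to rest_a, x across it
- rest_d: one of four equal cork squares, 64 x 64 x 5 mm, fixed in a straight row a, b, c, d, 85 mm apart (centres), on a dark wooden board 350 x 90 x 10 mm; an end of the row. Origin: centre of its underside, on the board's top, 10 mm above the table; its upper face is at z = +5 mm; y runs along the row from rest_d to rest_a, x across it
- ink_pad: grey metal ink pad, loose, with its lid standing open and a dark inked surface: 70 x 110 x 17 mm, the lid leaning out to x = +75 mm, 77 mm high. It lies just past one end of the row (either end), 118 mm from the nearest square, centre to centre. Origin: centre of the underside of the 70 x 110 mm base; 110 mm side along y
- clip_dish: black round dish of paper clips, 68 mm across, 26 mm high, loose, just past the other end of the row. Origin: centre of the underside
Things that resemble listed ones, but are neither listed nor needed, are in the scene too. Leave any orange or purple look-alike of the stamp_large alone.

How it is judged (in metres and radians):
At the end, for the whole second after the job is handed in: Counted from the ink pad's end, the cork squares carry the stamps from the smallest to the largest, each with its centre within 12 mm of its square's centre, its underside on the cork (within 4 mm), upright within 0.1 rad, released and at rest (((horizontal distance between ink_pad and rest_a below 0.18 m and horizontal distance between stamp_small and rest_a below 0.012 m and z of stamp_small in the frame of rest_a between 0.002 and 0.009 m and horizontal distance between stamp_medium and rest_b below 0.012 m and z of stamp_medium in the frame of rest_b between 0.002 and 0.009 m and horizontal distance between stamp_large and rest_c below 0.012 m and z of stamp_large in the frame of rest_c between 0.002 and 0.009 m and horizontal distance between stamp_largest and rest_d below 0.012 m and z of stamp_largest in the frame of rest_d between 0.002 and 0.009 m) or (horizontal distance between ink_pad and rest_d below 0.18 m and horizontal distance between stamp_small and rest_d below 0.012 m and z of stamp_small in the frame of rest_d between 0.002 and 0.009 m and horizontal distance between stamp_medium and rest_c below 0.012 m and z of stamp_medium in the frame of rest_c between 0.002 and 0.009 m and horizontal distance between stamp_large and rest_b below 0.012 m and z of stamp_large in the frame of rest_b between 0.002 and 0.009 m and horizontal distance between stamp_largest and rest_a below 0.012 m and z of stamp_largest in the frame of rest_a between 0.002 and 0.009 m)) and angle between each of stamp_small, stamp_medium, stamp_large, stamp_largest's own z axis and vertical below 0.1 rad and linear speed of each of stamp_small, stamp_medium, stamp_large, stamp_largest below 0.02 m/s); the robot touches nothing.
It fails at once if a stamp is tipped over (angle between any of stamp_small, stamp_medium, stamp_large, stamp_largest's own z axis and vertical above 0.7 rad).
It fails at once if the ink pad or the clip dish is shifted by more than 25 mm (distance of any of ink_pad, clip_dish from where it was at the start of the episode above 0.025 m).
It also fails if it takes over 104 s, if anything falls off the work surface, if the arm or the gripper's body presses on something with over 40 N, if the wrist force passes 120 N, or if a joint passes its speed limit or range.

## Working session

There is one attempt and no reset: what is moved stays moved. The work goes in short steps, Python scripts to look and compute and a tool call to move; the robot and the scene stay as the last step left them, time stands still between calls to the robot, and variables do not carry over. Pictures are saved under pics/ and viewed, at most 14 in all, crops included, and the job is handed in when it is done.

Besides the shell and the picture viewer there is one more tool, called after "Emit:" as a command line: name --argument value ..., lists and objects as JSON in quotes. carry_out: Moves the arm, as the interface text tells. Its arguments: {"type":"object","properties":{"moves":{"type":"array"}},"required":["moves"]}

```bash
mkdir -p pics; cat > h.py <<'E'
import numpy as np, cv2
from workcell import ctrl
def ray(name,uv):
    c=ctrl.calibration(name); p=cv2.undistortPoints(np.array([[uv]],float),np.array(c["mtx"]),np.array(c["D"]))[0,0]
    d=np.array(c["attitude"])@np.array([p[0],p[1],1.]); return np.array(c["eye"]),d
def onz(name,uv,z):
    e,d=ray(name,uv); return e+d*(z-e[2])/d[2]
def snap(name,fn):
    im=np.array(ctrl.capture(name)); cv2.imwrite("pics/"+fn,im[:,:,::-1]); return im
E
python3 - <<'E'
from h import *
for n in("top","side"):
    snap(n,n+"0.png"); c=ctrl.calibration(n); print(n,c["eye"],np.round(c["attitude"],2).tolist(),c["mtx"][0][0])
s=ctrl.observe(); print({k:np.round(v,3).tolist() for k,v in s.items()}, ctrl.tcp_to_tips)
E
```

```text
top [0.38412017 0.02294544 1.12061522] [[-0.0, -0.99, 0.11], [-1.0, -0.0, -0.01], [0.01, -0.11, -0.99]] 442.3583027660848
side [0.12541953 0.60757704 0.6093612 ] [[-0.82, -0.35, 0.46], [-0.57, 0.53, -0.63], [-0.02, -0.78, -0.63]] 451.95626319760385
{'time_s': 0.1, 'joint_pos': [61.85, 24.447, 4.232, 92.048, -1.955, 63.644, -3.844], 'joint_velocities': [0.018, 0.029, 0.044, -0.165, -0.038, 0.078, 0.053], 'joint_efforts': [0.006, -93.748, 3.677, -45.505, -0.049, 0.017, 0.0], 'ee_pos': [0.226, -0.636, 0.222], 'eef_rot': [[0.942, 0.335, -0.0], [0.335, -0.942, 0.001], [-0.0, -0.001, -1.0]], 'wrist_force': [-0.476, 0.054, 0.491], 'ft_torque': [0.0, 0.018, -0.003], 'grasp_force': 0.0, 'opening': 0.999} 0.017
```

View pics/top0.png

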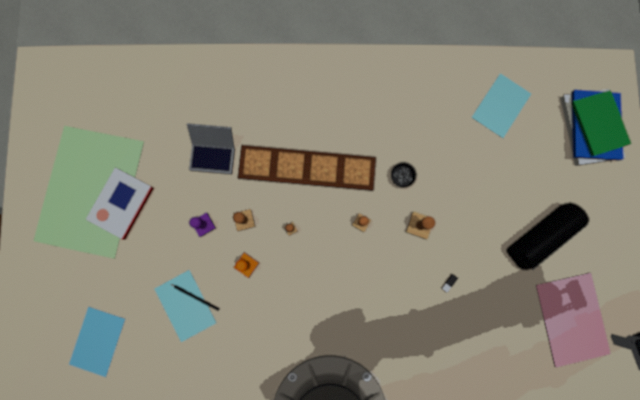

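View pics/side0.png

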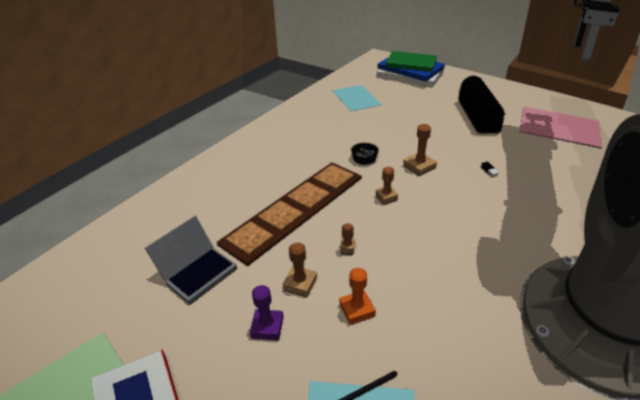

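The top view shows the following:
- Stamps: large about (244,219), small (290,228), medium (361,222), largest (422,225).
- Look-alikes: purple (202,224) and orange (246,265), both to be left alone.
- Squares at (257,163), (291,165), (323,168) and (357,172).
- Ink pad on the left (211,150) and dish on the right (403,175).

The small stamp therefore goes on the leftmost square. In the side view, the stamps are at small (347,238), large (298,268), medium (387,185) and largest (422,148).

```bash
python3 - <<'E'
from h import *
im=cv2.imread("pics/top0.png"); hsv=cv2.cvtColor(im,cv2.COLOR_BGR2HSV)
c=im[185:250,215:445]; cv2.imwrite("pics/crop1.png",cv2.resize(c,None,fx=3.4,fy=3.4,interpolation=cv2.INTER_CUBIC))
for p in [(252,213),(252,226),(238,216),(416,230),(411,230),(428,222),(358,226),(364,220),(290,227),(296,232),(270,240),(257,163),(323,168)]: print(p,hsv[p[1],p[0]].tolist())
E
```

```text
(252, 213) [17, 68, 132]
(252, 226) [17, 108, 137]
(238, 216) [13, 164, 123]
(416, 230) [18, 112, 155]
(411, 230) [18, 118, 156]
(428, 222) [13, 169, 127]
(358, 226) [17, 118, 147]
(364, 220) [13, 168, 144]
(290, 227) [13, 168, 129]
(296, 232) [18, 63, 137]
(270, 240) [23, 40, 158]
(257, 163) [16, 137, 158]
(323, 168) [15, 141, 150]
```

View pics/crop1.png

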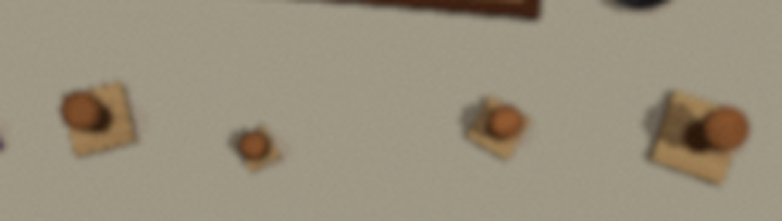

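The crop confirms four brown-handled stamps on pale mounts. The caps are at about large (239,217), small (290,228), medium (364,221) and largest (429,223).

```bash
cat > meas.py <<'E'
from h import *
H=dict(small=.062,medium=.078,large=.094,largest=.110)
def cap(im,uv,r=12,k=8):
    hsv=cv2.cvtColor(im,cv2.COLOR_RGB2HSV); u,v=map(int,uv); a=hsv[v-r:v+r+1,u-r:u+r+1].astype(int)
    m=((a[...,1]>140)&(a[...,0]<17)&(a[...,2]>105)).astype(np.uint8)
    m=cv2.resize(m*255,None,fx=k,fy=k,interpolation=cv2.INTER_CUBIC)
    m=cv2.copyMakeBorder((m>127).astype(np.uint8),1,1,1,1,cv2.BORDER_CONSTANT)
    d=cv2.distanceTransform(m,cv2.DIST_L2,5); y,x=np.argwhere(d>d.max()-1.5).mean(0)
    return np.array([u-r+(x-.5)/k-.5,v-r+(y-.5)/k-.5]),d.max()/k
def corks(im):
    hsv=cv2.cvtColor(im,cv2.COLOR_RGB2HSV)
    m=cv2.inRange(hsv,(10,100,100),(22,255,255)); m=cv2.morphologyEx(m,cv2.MORPH_CLOSE,np.ones((3,3)))
    o=[]
    for c in cv2.findContours(m,0,2)[0]:
        if cv2.contourArea(c)>350:
            (u,v),s,a=cv2.minAreaRect(c); o.append((u,v,s))
    return sorted(o)
E
python3 - <<'E'
from meas import *
im=cv2.imread("pics/top0.png")[:,:,::-1].copy()
for u,v,s in corks(im): print("cork",round(u,1),round(v,1),np.round(s,1),np.round(onz("top",(u,v),.015),4))
for n,g in dict(small=(290,228),medium=(364,221),large=(239,217),largest=(429,223)).items():
    p,r=cap(im,g); print(n,np.round(p,1),round(r,1),np.round(onz("top",p,H[n]-.006),4))
hsv=cv2.cvtColor(im,cv2.COLOR_RGB2HSV)
m=cv2.inRange(hsv,(10,62,90),(20,255,255)); m[:200]=0
for c in cv2.findContours(m,0,2)[0]:
    if cv2.contourArea(c)>50:(u,v),s,a=cv2.minAreaRect(c);print("blob",round(u,1),round(v,1),np.round(s,1),a,np.round(onz("top",(u,v),.019),4))
ims=cv2.imread("pics/side0.png")[:,:,::-1].copy()
for n,g in dict(small=(347,231),medium=(388,175),large=(298,250),largest=(424,132)).items():
    p,r=cap(ims,g,10); print("side",n,np.round(p,1),round(r,1),np.round(onz("side",p,H[n]-.011),4))
for u,v in [(211,157),(403,175)]: print(np.round(onz("top",(u,v),.017),3))
E
```

```text
cork 256.7 162.1 [26.1 25.4] [0.6199 0.1828 0.015 ]
cork 289.9 165.1 [25.8 25.5] [0.6122 0.0983 0.015 ]
cork 323.4 168.1 [25.8 25.5] [0.6045 0.0132 0.015 ]
cork 356.7 171.2 [26.1 25.5] [ 0.5967 -0.0713  0.015 ]
cork 421.0 225.2 [24.  21.8] [ 0.4592 -0.2321  0.015 ]
small [289.1 227.1] 2.6 [0.4519 0.0962 0.056 ]
medium [363.6 220.2] 3.6 [ 0.4671 -0.0818  0.072 ]
large [238.  217.1] 3.9 [0.4734 0.2139 0.088 ]
largest [428.5 222.2] 4.9 [ 0.46   -0.2295  0.104 ]
blob 245.5 264.5 [21.2 20.6] 34.99201965332031 [0.3617 0.2059 0.019 ]
blob 290.4 228.3 [11.6 11.2] 63.43495178222656 [0.4513 0.0956 0.019 ]
blob 361.1 222.1 [15.8 15.4] 30.963754653930664 [ 0.4667 -0.081   0.019 ]
blob 420.9 225.0 [26.2 23.4] 18.434946060180664 [ 0.4594 -0.231   0.019 ]
blob 243.5 219.7 [19.4 20.3] 74.05460357666016 [0.4729 0.2129 0.019 ]
side small [347.1 226. ] 2.4 [0.4598 0.0855 0.051 ]
side medium [388. 170.] 2.6 [ 0.4736 -0.0931  0.067 ]
side large [297.7 247.8] 4.4 [0.4796 0.2053 0.083 ]
side largest [424.9 127.5] 3.0 [ 0.464  -0.2444  0.099 ]
[0.633 0.299 0.017]
[ 0.587 -0.189  0.017]
```

The cap and mount estimates agree within about 2 mm:

| Stamp | Stamp position (x, y) | Target square | Square position (x, y) |
|---|---|---|---|
| small | .452, .096 | S1 | .620, .183 |
| medium | .467, -.081 | S2 | .612, .098 |
| large | .473, .213 | S3 | .6045, .013 |
| largest | .460, -.231 | S4 | .597, -.071 |

I'll start with the largest and turn the jaws across the row on the way.

Emit:
carry_out --moves '[[[0,0,0.7],[0.58,1,0],1],[[0,0,0.7],[0.58,1,0],1],[[0,0,0.7],[0.58,1,0],1],[[0,0,0.7],[0.58,1,0],1],[[0,0,0.7],[0.58,1,0],1],[[0,0,0.7],[0.58,1,0],1],[[0,0,0.7],[0.58,1,0],1],[[0,0,0.7],[0.58,1,0],1],[[0,0,0.7],[0.58,1,0],1],[[0,0,0.7],[0.58,1,0],1],[[0,0,0.7],[0.58,1,0],1],[[0,0,0.7],[0.58,1,0],1],[[0,0,0.7],[0.58,1,0],1],[[0,0,0.7],[0.58,1,0],1],[[0,0,0.7],[0.58,1,0],1],[[0,0,0.7],[0.58,1,0],1],[[0,0,0.7],[0.58,1,0],1],[[0,0,0.7],[0.58,1,0],1],[[0,0,0.7],[0.58,1,0],1],[[0,0,0.7],[0.58,1,0],1]]'

```text
time_s: 2.6
ee_pos: [0.459, -0.2346, 0.2225]
eef_rot: [[0.003, 1.0, -0.0], [1.0, -0.003, 0.0], [0.0, -0.0, -1.0]]
wrist_force: [0.3, -1.3, -0.2]
opening: 0.997
grasp_force: 0.0
```

Emit:
carry_out --moves '[[[0,0,0],[0.1,0.2,-0.9],1],[[0,0,0],[0,0,-0.95],1],[[0,0,0],[0,0,-1],1],[[0,0,0],[0,0,-1],1],[[0,0,0],[0,0,-1],1],[[0,0,0],[0,0,-0.8],1],[[0,0,0],[0,0,-0.5],1],[[0,0,0],[0,0,-0.3],1],[[0,0,0],[0,0,0],1],[[0,0,0],[0,0,0],0.2],[[0,0,0],[0,0,0],-0.1],[[0,0,0],[0,0,0],-1],[[0,0,0],[0,0,0],-1],[[0,0,0],[0,0,0],-1],[[0,0,0],[0,0,0],-1],[[0,0,0],[0,0,0],-1]]'

```text
time_s: 4.6
ee_pos: [0.4602, -0.2319, 0.0934]
eef_rot: [[0.007, 1.0, -0.0], [1.0, -0.007, 0.0], [0.0, -0.0, -1.0]]
wrist_force: [-0.8, -0.3, -0.3]
opening: 0.323
grasp_force: 30.0
```

Emit:
carry_out --moves '[[[0,0,0],[0,0,0.4],-1],[[0,0,0],[0,0,0.8],-1],[[0,0,0],[0,0,1],-1],[[0,0,0],[0,0,1],-1],[[0,0,0],[0,0,1],-1],[[0,0,0],[0,0,0.8],-1],[[0,0,0],[0.34,0.4,0],-1],[[0,0,0],[0.68,0.8,0],-1],[[0,0,0],[0.68,0.8,0],-1],[[0,0,0],[0.68,0.8,0],-1],[[0,0,0],[0.68,0.8,0],-1],[[0,0,0],[0.68,0.8,0],-1],[[0,0,0],[0.68,0.8,0],-1],[[0,0,0],[0.68,0.8,0],-1],[[0,0,0],[0.68,0.8,0],-1],[[0,0,0],[0.68,0.8,0],-1],[[0,0,0],[0.38,0.45,0],-1],[[0,0,0],[0,0,-0.8],-1],[[0,0,0],[0,0,-1],-1],[[0,0,0],[0,0,-0.9],-1]]'

```text
time_s: 7.1
ee_pos: [0.5961, -0.0717, 0.1374]
eef_rot: [[0.008, 1.0, -0.002], [1.0, -0.008, -0.0], [-0.0, -0.001, -1.0]]
wrist_force: [-0.3, -0.6, -1.1]
opening: 0.321
grasp_force: 30.0
```

```bash
python3 - <<'E'
from h import *
a=snap("top","t1.png");b=snap("side","s1.png")
cv2.imwrite("pics/v1.png",np.hstack([cv2.resize(a[120:250,270:440],None,fx=2.3,fy=2.3),cv2.resize(b[70:200,290:460],None,fx=2.3,fy=2.3)])[:,:,::-1])
E
```

```text
(no output)
```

View pics/v1.png

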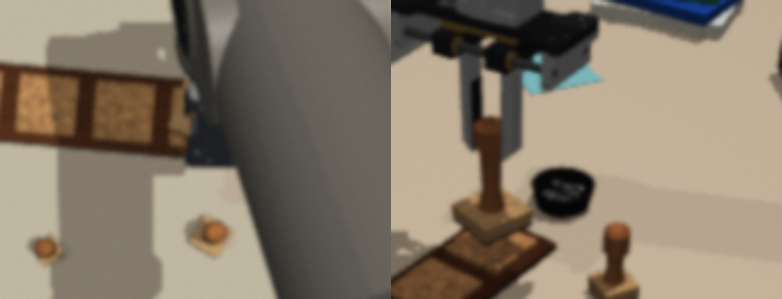

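In the side view (right half of the picture) the largest stamp hangs upright over the last square. The dish beside it is clear. Next I lower and release it.

Emit:
carry_out --moves '[[[0,0,0],[0.05,0,-0.6],-1],[[0,0,0],[0,0,-0.4],-1],[[0,0,0],[0,0,-0.2],-1],[[0,0,0],[0,0,-0.2],-1],[[0,0,0],[0,0,0],-1],[[0,0,0],[0,0,0],-1]]'

```text
time_s: 7.95
ee_pos: [0.5982, -0.0709, 0.1117]
eef_rot: [[0.007, 1.0, 0.0], [1.0, -0.007, 0.0], [0.0, 0.0, -1.0]]
wrist_force: [0.0, 0.3, -1.2]
opening: 0.323
grasp_force: 30.0
```

Emit:
carry_out --moves '[[[0,0,0],[-0.05,0,-0.1],-1],[[0,0,0],[0,0,-0.05],-1],[[0,0,0],[0,0,0],-1]]'

```text
time_s: 8.32
ee_pos: [0.597, -0.0709, 0.1085]
eef_rot: [[0.007, 1.0, -0.0], [1.0, -0.007, -0.0], [-0.0, -0.0, -1.0]]
wrist_force: [0.3, -0.1, -0.6]
opening: 0.321
grasp_force: 30.0
```

Emit:
carry_out --moves '[[[0,0,0],[0,0,0],-0.1],[[0,0,0],[0,0,0],0.2],[[0,0,0],[0,0,0],0.4],[[0,0,0],[0,0,0.4],0.6],[[0,0,0],[0,0,1],1],[[0,0,0],[0,0,1],1],[[0,0,0],[0,0,1],1],[[0,0,0],[0,0,1],1],[[0,0,0],[-0.5,0,0],1],[[0,0,0],[-1,-0.1,0],1],[[0,0,0],[-1,-0.1,0],1],[[0,0,0],[-1,-0.1,0],1],[[0,0,0],[-1,-0.1,0],1],[[0,0,0],[-1,-0.1,0],1],[[0,0,0],[-1,0,0],1],[[0,0,0],[0,0,-1],1],[[0,0,0],[0,0,-1],1]]'

```text
time_s: 10.45
ee_pos: [0.466, -0.0811, 0.1558]
eef_rot: [[0.008, 1.0, -0.0], [1.0, -0.008, -0.0], [-0.0, -0.0, -1.0]]
wrist_force: [-0.2, 0.4, -0.3]
opening: 1.003
grasp_force: 0.0
```

```bash
python3 - <<'E'
from meas import *
s=ctrl.observe(); print(np.round(s["ee_pos"],4),np.round(s["joint_pos"],0))
a=snap("top","t2.png");b=snap("side","s2.png")
cv2.imwrite("pics/v2.png",np.hstack([cv2.resize(a[120:250,270:440],None,fx=2.3,fy=2.3),cv2.resize(b[70:200,290:460],None,fx=2.3,fy=2.3)])[:,:,::-1])
E
```

```text
[ 0.466  -0.0811  0.1558] [ 25.  12. -26. 120.   7.  50.  -5.]
```

View pics/v2.png

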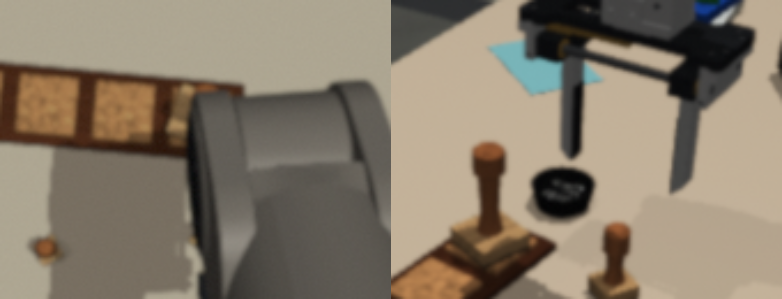

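The largest stamp stands upright on the last square, roughly centred, and the dish is untouched. The open jaws are over the medium stamp, so I descend and grip.

Emit:
carry_out --moves '[[[0,0,0],[0.05,0,-1],1],[[0,0,0],[0,0,-1],1],[[0,0,0],[0,0,-1],1],[[0,0,0],[0,0,-0.9],1],[[0,0,0],[0,0,-0.5],1],[[0,0,0],[0,0,-0.3],1],[[0,0,0],[0,0,0],1],[[0,0,0],[0,0,0],0.2],[[0,0,0],[0,0,0],-0.2],[[0,0,0],[0,0,0],-1],[[0,0,0],[0,0,0],-1],[[0,0,0],[0,0,0],-1],[[0,0,0],[0,0,0],-1],[[0,0,0],[0,0,0],-1]]'

```text
time_s: 12.3
ee_pos: [0.468, -0.0809, 0.0625]
eef_rot: [[0.007, 1.0, -0.0], [1.0, -0.007, 0.0], [0.0, -0.0, -1.0]]
wrist_force: [-0.5, -0.7, -0.6]
opening: 0.292
grasp_force: 0.0
```

Emit:
carry_out --moves '[[[0,0,0],[0,0,0],-1],[[0,0,0],[0,0,0],-1],[[0,0,0],[0,0,0],-1]]'

```text
time_s: 12.68
ee_pos: [0.468, -0.0809, 0.0625]
eef_rot: [[0.007, 1.0, -0.0], [1.0, -0.007, 0.0], [0.0, -0.0, -1.0]]
wrist_force: [-0.9, 0.3, 0.4]
opening: 0.256
grasp_force: 30.0
```

Emit:
carry_out --moves '[[[0,0,0],[0,0,0.4],-1],[[0,0,0],[0,0,0.8],-1],[[0,0,0],[0,0,1],-1],[[0,0,0],[0,0,1],-1],[[0,0,0],[0,0,0.8],-1],[[0,0,0],[0.4,0.5,0],-1],[[0,0,0],[0.8,1,0],-1],[[0,0,0],[0.8,1,0],-1],[[0,0,0],[0.8,1,0],-1],[[0,0,0],[0.8,1,0],-1],[[0,0,0],[0.8,1,0],-1],[[0,0,0],[0.8,1,0],-1],[[0,0,0],[0.8,1,0],-1],[[0,0,0],[0.8,1,0],-1],[[0,0,0],[0.4,0.45,0],-1],[[0,0,0],[0,0,-0.9],-1],[[0,0,0],[0,0,-1],-1],[[0,0,0],[0,0,-0.8],-1],[[0,0,0],[0,0,-0.3],-1],[[0,0,0],[0,0,0],-1]]'

```text
time_s: 15.18
ee_pos: [0.6118, 0.0979, 0.0821]
eef_rot: [[0.007, 1.0, -0.001], [1.0, -0.007, -0.0], [-0.0, -0.001, -1.0]]
wrist_force: [0.2, -0.9, -0.3]
opening: 0.257
grasp_force: 30.0
```

Emit:
carry_out --moves '[[[0,0,0],[0,0,-0.15],-1],[[0,0,0],[0,0,-0.07],-1],[[0,0,0],[0,0,0],-1],[[0,0,0],[0,0,0],-0.2],[[0,0,0],[0,0,0],0.1],[[0,0,0],[0,0,0],0.3],[[0,0,0],[0,0,0.4],0.4],[[0,0,0],[0,0,1],1],[[0,0,0],[0,0,1],1],[[0,0,0],[0,0,1],1],[[0,0,0],[-0.5,0,0.1],1],[[0,0,0],[-1,0,0],1],[[0,0,0],[-1,0,0],1],[[0,0,0],[-1,0,0],1],[[0,0,0],[-1,0,0],1],[[0,0,0],[-1,-0.1,0],1],[[0,0,0],[-1,0,0],1],[[0,0,0],[-1,0,0],1],[[0,0,0],[-0.5,0,0],1],[[0,0,0],[0,0,0],1]]'

```text
time_s: 17.68
ee_pos: [0.4516, 0.0959, 0.1481]
eef_rot: [[0.007, 1.0, 0.0], [1.0, -0.007, -0.0], [-0.0, 0.0, -1.0]]
wrist_force: [0.9, -0.4, 0.4]
opening: 1.001
grasp_force: 0.0
```

```bash
python3 - <<'E'
from meas import *
s=ctrl.observe(); print(np.round(s["ee_pos"],4),np.round(s["joint_pos"],0))
a=snap("top","t3.png");b=snap("side","s3.png")
cv2.imwrite("pics/v3.png",np.hstack([cv2.resize(a[120:250,230:400],None,fx=2.3,fy=2.3),cv2.resize(b[100:270,230:400],None,fx=2.3,fy=2.3)[:299]])[:,:,::-1])
E
```

```text
[0.4516 0.0959 0.1481] [  8.  12. -31. 121.   8.  49. -28.]
```

View pics/v3.png

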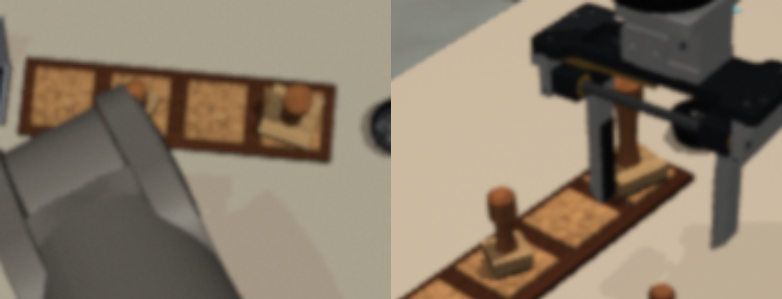

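The medium stamp stands upright on the second square and the largest on the fourth. The jaws are above the small stamp, so I descend and grip.

Emit:
carry_out --moves '[[[0,0,0],[0,0,-1],1],[[0,0,0],[0,0,-1],1],[[0,0,0],[0,0,-1],1],[[0,0,0],[0,0,-0.9],1],[[0,0,0],[0,0,-0.6],1],[[0,0,0],[0,0,-0.4],1],[[0,0,0],[0,0,-0.2],1],[[0,0,0],[0,0,0],1],[[0,0,0],[0,0,0],0.2],[[0,0,0],[0,0,0],-0.2],[[0,0,0],[0,0,0],-0.4],[[0,0,0],[0,0,0],-1],[[0,0,0],[0,0,0],-1],[[0,0,0],[0,0,0],-1],[[0,0,0],[0,0,0],-1],[[0,0,0],[0,0,0],-1],[[0,0,0],[0,0,0],-1],[[0,0,0],[0,0,0],-1]]'

```text
time_s: 20.02
ee_pos: [0.452, 0.0961, 0.0461]
eef_rot: [[0.007, 1.0, -0.0], [1.0, -0.007, 0.0], [0.0, -0.0, -1.0]]
wrist_force: [0.5, 0.5, -0.3]
opening: 0.226
grasp_force: 30.0
```

Emit:
carry_out --moves '[[[0,0,0],[0,0,0.4],-1],[[0,0,0],[0,0,0.8],-1],[[0,0,0],[0,0,1],-1],[[0,0,0],[0,0,0.8],-1],[[0,0,0],[0,0,0.5],-1],[[0,0,0],[0.4,0.2,0],-1],[[0,0,0],[1,0.5,0],-1],[[0,0,0],[1,0.5,0],-1],[[0,0,0],[1,0.5,0],-1],[[0,0,0],[1,0.5,0],-1],[[0,0,0],[1,0.5,0],-1],[[0,0,0],[1,0.5,0],-1],[[0,0,0],[1,0.5,0],-1],[[0,0,0],[0.7,0.5,0],-1],[[0,0,0],[0.3,0.15,0],-1],[[0,0,0],[0,0,-0.9],-1],[[0,0,0],[0,0,-1],-1],[[0,0,0],[0,0,-0.5],-1],[[0,0,0],[0,0,-0.2],-1],[[0,0,0],[0,0,0],-1]]'

```text
time_s: 22.52
ee_pos: [0.62, 0.183, 0.064]
eef_rot: [[0.007, 1.0, -0.0], [1.0, -0.007, 0.0], [0.0, -0.0, -1.0]]
wrist_force: [-0.0, 0.1, -0.3]
opening: 0.222
grasp_force: 30.0
```

Emit:
carry_out --moves '[[[0,0,0],[0,0,-0.1],-1],[[0,0,0],[0,0,-0.04],-1],[[0,0,0],[0,0,0],-1],[[0,0,0],[0,0,0],-0.3],[[0,0,0],[0,0,0],0],[[0,0,0],[0,0,0],0.2],[[0,0,0],[0,0,0.4],0.3],[[0,0,0],[0,0,1],0.5],[[0,0,0],[0,0,1],1],[[0,0,0],[0,0,1],1],[[0,0,0],[0,0,1],1],[[0,0,0],[-0.35,0.1,0.4],1],[[0,0,0],[-1,0.2,0],1],[[0,0,0],[-1,0.2,0],1],[[0,0,0],[-1,0.2,0],1],[[0,0,0],[-1,0.2,0],1],[[0,0,0],[-1,0.2,0],1],[[0,0,0],[-1,0.2,0],1],[[0,0,0],[-1,0.2,0],1],[[0,0,0],[0,0,0],1]]'

```text
time_s: 25.02
ee_pos: [0.4717, 0.2135, 0.1575]
eef_rot: [[0.006, 1.0, 0.0], [1.0, -0.006, -0.0], [-0.0, 0.0, -1.0]]
wrist_force: [0.7, -0.2, -0.4]
opening: 0.999
grasp_force: 0.0
```

```bash
python3 - <<'E'
from meas import *
s=ctrl.observe(); print(np.round(s["ee_pos"],4),np.round(s["joint_pos"],0))
a=snap("top","t4.png");b=snap("side","s4.png")
cv2.imwrite("pics/v4.png",np.hstack([cv2.resize(a[120:250,200:370],None,fx=2.3,fy=2.3),cv2.resize(b[180:310,200:370],None,fx=2.3,fy=2.3)])[:,:,::-1])
E
```

```text
[0.4717 0.2135 0.1575] [ -3.  17. -33. 114.  12.  52. -43.]
```

View pics/v4.png

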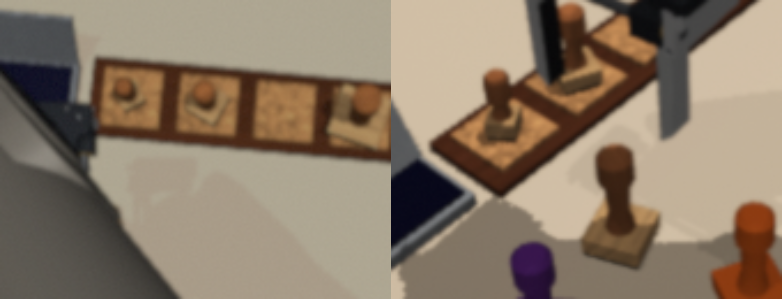

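The small and medium stamps stand upright on the first two squares. The jaws straddle the brown large stamp, with purple and orange well clear.

Emit:
carry_out --moves '[[[0,0,0],[0.05,0,-0.8],1],[[0,0,0],[0,0,-1],1],[[0,0,0],[0,0,-1],1],[[0,0,0],[0,0,-0.6],1],[[0,0,0],[0,0,-0.4],1],[[0,0,0],[0,0,-0.2],1],[[0,0,0],[0,0,0],1],[[0,0,0],[0,0,0],0.2],[[0,0,0],[0,0,0],-0.2],[[0,0,0],[0,0,0],-0.3],[[0,0,0],[0,0,0],-1],[[0,0,0],[0,0,0],-1],[[0,0,0],[0,0,0],-1],[[0,0,0],[0,0,0],-1],[[0,0,0],[0,0,0],-1],[[0,0,0],[0,0,0],-1]]'

```text
time_s: 27.12
ee_pos: [0.474, 0.2131, 0.0773]
eef_rot: [[0.007, 1.0, -0.0], [1.0, -0.007, 0.0], [0.0, -0.0, -1.0]]
wrist_force: [0.9, -0.4, 0.8]
opening: 0.293
grasp_force: 30.0
```

Emit:
carry_out --moves '[[[0,0,0],[0,0,0.5],-1],[[0,0,0],[0,0,1],-1],[[0,0,0],[0,0,1],-1],[[0,0,0],[0,0,1],-1],[[0,0,0],[0,0,1],-1],[[0,0,0],[0,0,1],-1],[[0,0,0],[0,0,1],-1],[[0,0,0],[0,0,0.5],-1],[[0,0,0],[0.32,-0.5,0],-1],[[0,0,0],[0.65,-1,0],-1],[[0,0,0],[0.65,-1,0],-1],[[0,0,0],[0.65,-1,0],-1],[[0,0,0],[0.65,-1,0],-1],[[0,0,0],[0.65,-1,0],-1],[[0,0,0],[0.65,-1,0],-1],[[0,0,0],[0.65,-1,0],-1],[[0,0,0],[0.65,-1,0],-1],[[0,0,0],[0.65,-1,0],-1],[[0,0,0],[0.35,-0.5,0],-1],[[0,0,0],[0,0,0],-1]]'

```text
time_s: 29.62
ee_pos: [0.6047, 0.0125, 0.217]
eef_rot: [[0.008, 1.0, -0.0], [1.0, -0.008, 0.0], [0.0, -0.0, -1.0]]
wrist_force: [-0.6, 0.1, -0.7]
opening: 0.288
grasp_force: 30.0
```

Emit:
carry_out --moves '[[[0,0,0],[0,0,-0.5],-1],[[0,0,0],[0,0,-1],-1],[[0,0,0],[0,0,-1],-1],[[0,0,0],[0,0,-1],-1],[[0,0,0],[0,0,-1],-1],[[0,0,0],[0,0,-0.8],-1],[[0,0,0],[0,0,-0.4],-1],[[0,0,0],[0,0,-0.3],-1],[[0,0,0],[0,0,0],-1],[[0,0,0],[0,0,0],-1]]'

```text
time_s: 30.88
ee_pos: [0.6048, 0.0131, 0.0978]
eef_rot: [[0.007, 1.0, 0.001], [1.0, -0.007, 0.0], [0.0, 0.001, -1.0]]
wrist_force: [0.7, 0.7, -0.7]
opening: 0.29
grasp_force: 30.0
```

Emit:
carry_out --moves '[[[0,0,0],[0,0,-0.15],-1],[[0,0,0],[0,0,-0.09],-1],[[0,0,0],[0,0,0],-1],[[0,0,0],[0,0,0],-0.2],[[0,0,0],[0,0,0],0.1],[[0,0,0],[0,0,0],0.3],[[0,0,0],[0,0,0.4],0.4],[[0,0,0],[0,0,1],0.5],[[0,0,0],[0,0,1],0.5],[[0,0,0],[0,0,1],0.5],[[0,0,0],[0,0,1],0.5],[[0,0,0],[0,0,1],0.5],[[0,0,0],[-0.7,-0.7,0],0.5],[[0,0,0],[-1,-1,0],0.5],[[0,0,0],[-0.8,-1,0],0.5],[[0,0,0],[-0.6,-1,0],0.5],[[0,0,0],[-0.6,-1,0],0.5],[[0,0,0],[-0.6,-1,0],0.5],[[0,0,0],[-0.6,-1,0],0.5],[[0,0,0],[0,-1,0],0.5]]'

```text
time_s: 33.38
ee_pos: [0.5043, -0.1424, 0.2]
eef_rot: [[0.008, 1.0, -0.001], [1.0, -0.008, -0.0], [-0.0, -0.001, -1.0]]
wrist_force: [-0.1, -0.1, -0.5]
opening: 0.751
grasp_force: 0.0
```

Emit:
carry_out --moves '[[[0,0,0],[0,-1,0],0.5],[[0,0,0],[0,-1,0],0.5],[[0,0,0],[0,-1,0],0.5],[[0,0,0],[0,-1,0],0.5],[[0,0,0],[0,-1,0],0.5],[[0,0,0],[0,-1,0],0.5],[[0,0,0],[0,0,0],0.5],[[0,0,0],[0,0,0],0.5]]'

```text
time_s: 34.38
ee_pos: [0.5065, -0.2604, 0.2004]
eef_rot: [[0.007, 1.0, -0.0], [1.0, -0.007, 0.0], [0.0, -0.0, -1.0]]
wrist_force: [0.1, 0.4, -0.2]
opening: 0.755
grasp_force: 0.0
```

```bash
python3 - <<'E'
from meas import *
a=snap("top","t5.png");b=snap("side","s5.png")
cv2.imwrite("pics/v5.png",np.hstack([cv2.resize(a[110:240,180:430],None,fx=1.6,fy=1.6),cv2.resize(b[90:310,140:390],None,fx=1.6,fy=1.6)[:208]])[:,:,::-1])
cv2.imwrite("pics/v6.png",np.vstack([cv2.resize(a[110:200,180:430],None,fx=3,fy=3),cv2.resize(b[120:300,140:390],None,fx=1.8,fy=1.8)[:,:].copy() if 0 else cv2.copyMakeBorder(cv2.resize(b[120:300,140:390],None,fx=1.8,fy=1.8),0,0,0,300,cv2.BORDER_CONSTANT)])[:,:,::-1])
C=dict(small=(.620,.183),medium=(.612,.098),large=(.6045,.013),largest=(.597,-.071))
c=ctrl.calibration("top");R=np.array(c["attitude"])
for n,(x,y) in C.items():
    q=R.T@(np.array([x,y,.015+H[n]])-c["eye"]); g=cv2.projectPoints(q[None],np.zeros(3),np.zeros(3),np.array(c["mtx"]),np.array(c["D"]))[0].ravel()
    p,r=cap(a,g,8); print(n,np.round(g,1),np.round(p,1),np.round(onz("top",p,.015+H[n]-.006)[:2]-(x,y),4))
E
```

```text
small [253.  156.7] [252.8 156.2] [0.0026 0.0013]
medium [287.8 158.5] [288.4 157.7] [ 0.0033 -0.0008]
large [323.8 160.2] [323.9 160.9] [-0.0005 -0.0002]
largest [360.5 162. ] [359.3 162.4] [0.0003 0.0023]
```

View pics/v6.png

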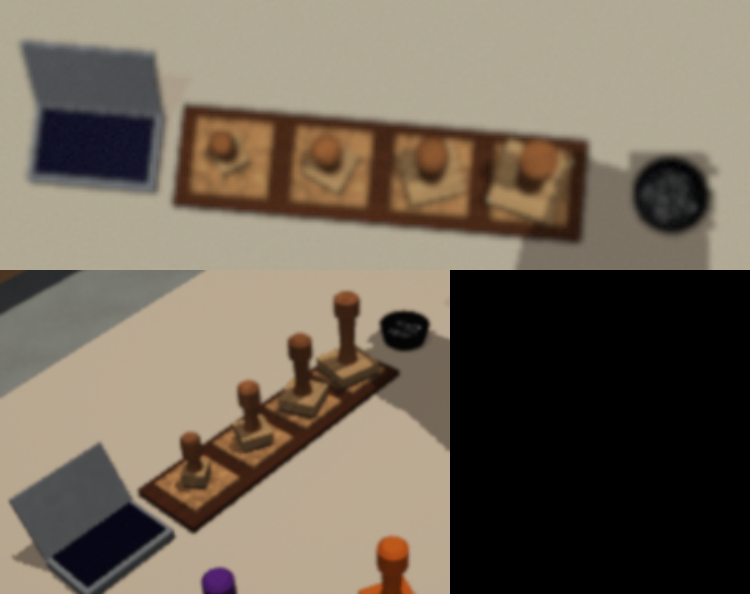

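All four stamps stand upright and in order from the ink pad, each within about 4 mm of its square's centre. The pad and dish have not moved, and the gripper is clear.

```bash
python3 -c "
from workcell import ctrl
print(ctrl.job_done())"
```

```text
the job is handed in; nothing more can be done
None
```

The job is handed in: the four stamps stand upright in order of size from the ink pad to the dish, each within about 4 mm of its square's centre by the last top-view measurement; the hand-in call returned no verdict.

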